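# Book out a rail and tilt it out of the instrument case

## Task

Book the spare aluminium rail out of the opened instrument case: take the hand scanner, aim its window at the bar label on the case's far cover from about 9 cm away, hold it steady there for a good second, then lay the scanner back down flat on the antistatic mat and let go of it. Then grip the rail, which is longer than the opening, tilt it so that one end comes out first, draw it out through the opening gently, never forcing it against the covers or the case (a light touch does no harm), and finish while still holding it motionless in the gripper, all of it well clear above the case (both ends 4 cm or more above its covers). Leave the screwdriver, the collar, the spool and the mug where they are.

Things in the scene. Friction and masses are not known exactly. Their poses are not given: they have to be found in the camera images.
- scanner_grip (a point): hand scanner, loose, 0.19 kg, level on the mat: straight grey handle 135 mm long (x) x 34 mm wide (y) x 36 mm high (z) with a black angled head 48 mm wide at its front (+x) end, reaching 94 mm ahead of this point. The point is the centre of the handle, 18 mm above the scanner's underside; x points to the head, z up.
- scanner_head: the scanner's reading window, fixed to the scanner: origin at the window's centre, 81.5 mm ahead of scanner_grip and 1 mm above it; its x axis is the line of sight, which points forward and 45 degrees down when the scanner lies level; y is sideways.
- mat: flat antistatic mat fixed to the bench, 260 mm (x) x 170 mm (y), 3 mm thick, origin at the centre of its underside; the scanner lies on it.
- case: opened white instrument case, fixed, 390 mm long (x) x 138 mm wide (y), top 71 mm above the bench, origin at the centre of its underside, x towards its far end, which carries the label. Inside 380 x 130 mm, floor 10 mm above the bench (12 mm over a circuit board in the middle), 58 mm of room between floor and covers.
- opening (a point): centre of the opening in the case's top, 71 mm above the bench: 210 mm (along the case, x) x 130 mm (y), between two 3 mm thick covers that close the top from 105 mm off the middle out to each end.
- label (a point): centre of the white paper bar label, 40 mm (x) x 50 mm (y), flat on top of the case's far cover, 71 mm above the bench, 147.5 mm from the middle of the case.
- rail_center (a point): centre of the aluminium rail: loose straight square bar, 260 x 20 x 20 mm, 0.1 to 0.2 kg, lying lengthwise in the case on two 12 mm high rubber strips (80 mm either side of the case's middle); at first this point is 32 mm above the bench. x runs along it to its far end, z up; both ends lie under the covers.
- rail_far (a point): centre of the rail's far end face, 130 mm from rail_center along x.
- rail_near (a point): centre of the rail's near end face, 130 mm from rail_center along -x.
- driver: black-handled screwdriver, 150 mm long, lying beside the scanner on the mat; a bystander. Origin at its underside (at its middle).
- collar: small steel collar, 28 mm across, 12 mm high, lying on the near cover of the case; a bystander. Origin at its underside, centre.
- spool: grey empty spool, 70 mm across, 40 mm high; a bystander. Origin at its underside, centre.
- cup: white mug, 80 mm across, 90 mm high; a bystander. Origin at its underside, centre.
Mind the look-alikes: they are no part of the job. What is shaped like the part that bears scanner_grip but orange is not meant.

How it is judged (in metres and radians):
On the way, in this order (a step that is already met when the one before it is completed fails the run):
1. the held scanner's line of sight rests steadily on the label (label centre 40 to 140 mm ahead of the window and within 22 mm of the line) for a second (x of label in the frame of scanner_head between 0.04 and 0.14 m and y of label in the frame of scanner_head between -0.022 and 0.022 m and z of label in the frame of scanner_head between -0.022 and 0.022 m and linear speed of scanner below 0.03 m/s and angular speed of scanner below 0.3 rad/s and contact force between the fingers and scanner above 0.5 N), for 0.9 s.
2. the scanner lies flat on the mat again, released (x of scanner_grip in the frame of mat between -0.13 and 0.13 m and y of scanner_grip in the frame of mat between -0.085 and 0.085 m and z of scanner_grip in the frame of mat below 0.025 m and angle between scanner_grip's own z axis and vertical below 0.12 rad and contact force between the fingers and scanner below 0.1 N and linear speed of scanner below 0.03 m/s), for 0.2 s.
3. the gripped rail is tilted through the opening: the centre of one end above the covers, of the other still below them (contact force between the fingers and rail above 0.5 N and ((height (world z) of rail_far above 0.075 m and height (world z) of rail_near below 0.068 m) or (height (world z) of rail_near above 0.075 m and height (world z) of rail_far below 0.068 m))), for 0.1 s.
At the end, for the whole second after the job is handed in: The rail is held still in the fingers with the centres of both its ends more than 105 mm above the bench (34 mm above the covers), touching neither the case nor the screwdriver, collar, spool or mug; the scanner lies flat on the mat, its handle's centre over the mat, released and at rest (all of step 2 and height (world z) of each of rail_far, rail_near above 0.105 m and contact force between the fingers and rail above 1 N and linear speed of rail below 0.03 m/s and contact force between rail and case below 0.05 N and contact force between rail and driver below 0.05 N and contact force between rail and collar below 0.05 N and contact force between rail and spool below 0.05 N and contact force between rail and cup below 0.05 N); the arm keeps its last pose, push and grip.
It fails at once if the rail is forced against the case with more than 10 N (contact force between rail and case above 10 N).
It fails at once if the screwdriver, collar, spool or mug is shifted by more than 30 mm (distance of any of driver, collar, spool, cup from where it was at the start of the episode above 0.03 m).
It also fails if it takes over 70 s, if anything falls off the work surface, if the arm or the gripper's body presses on something with over 40 N, if the wrist force passes 120 N, or if a joint passes its speed limit or range.

## Robot

A 6-joint arm with a two-finger parallel gripper is mounted at the origin on the work surface. World frame = base frame: x ahead of the robot, y to its left, z up, the work surface at z = 0. Lengths are in mm, angles in degrees, forces in N, time in s.
With the tool pointing down it reaches from about 300 to 850 mm from the base axis. Payload 4.2 kg.
Tool frame: the origin (TCP) lies midway between the tips of the shut fingers; the grasp point (between the pads) lies 19 mm behind it (env.grip_depth is the distance from the TCP to the grasp point, in mm); z points along the fingers, y is the line along which they close (so a half turn about z gives the same grasp; the last joint's range is limited). The gripper opens to 91 mm and grips with 3 to 60 N. Pads are 32 mm wide; open, the fingers measure 118 mm over their backs; the gripper's body (76 mm by 178 mm) begins 60 mm behind the grasp point.
Start: joints at [76.146, 18.312, 89.639, -0, 72.044, -1.146], TCP at [126.493, 560.93, 213.976] pointing down, gripper open.
Joint ranges: [-177.97, 177.97], [-48.28, 115.42], [12.27, 149.76], [-77.06, 257.06], [2.81, 150.46], [-146.56, 146.56]. Speed limits (degrees/s): [147.25, 147.25, 180, 180, 180, 180].

## Interface

Orientations are given as [roll, pitch, yaw] about the fixed x, y, z axes, in that order (R = Rz(yaw) Ry(pitch) Rx(roll)).
In Python, from workcell import env, eyes gives the robot as it stands.
- The arm moves only by the tool send_rows, never from a script. Its argument "motion" is a list of rows, each a list of 7 numbers: the shift along the world's x, y, z normalised to -1 to 1, where 1 is 0.5 m, then the turn, a rotation vector about the world's x, y, z normalised to -1 to 1, where 1 is 60 degrees, then the opening, from -1 (shut) to 1 (fully open). A call has 1 to 20 rows; each row is the pose to reach, as a shift and turn from the pose commanded when the call began; what a row does not reach only later rows make up. A row lasts 1/8 s, in which the tool goes at most 62.5 mm and 10.7 degrees, less where a joint would pass 70% of its speed; a pose out of reach is approached as far as the arm can. A call with a number of a shift or a turn outside -1 to 1 is refused whole. A call with a gripper value outside its range is refused whole. The fingers move at their own pace and stop on an object; "squeeze" is the grip in N (left out, the last holds). Time passes only in rows, so rows that repeat a pose let the fingers close. It gives the time, the measured TCP pose, the force, the opening and the grip force at its end, in the units of the state.
- env.state(): the state, without advancing time (a new reading comes with each control period).
- eyes.grab_frame(name): name is "side" or "top"; returns a dict with "pixels" (480x640x3 uint8, red, green, blue), "depth" (480x640 float32, mm along the optical axis (not along the pixel's ray), 0 where there is no reading), "fx", "fy", "cx", "cy" (pixels), "R" (3x3) and "t" (3): a world point X has camera coordinates R X + t. Camera axes: x right, y down, z forward; pixel columns grow to the right and rows downward; lengths in mm; the calibration is good to about 2 mm. A picture is of the moment at which its call begins.
- env.job_done(): hands the job in; it is judged then, once.
The state is a dict: "time_s": time; "qpos": joint angles; "qvel": joint speeds; "effort": joint torques, N m; "ee_pos": TCP position; "ee_rot": TCP orientation; "force": force on the tool from outside, world axes, zero at the start; "torque": the same for the moment, N m; "gripper_width": finger opening in mm; "gripper_force": force on a finger pad.
Only numpy, scipy, OpenCV 4.12 (cv2) and the standard library are available. Lean on these libraries where they do the work, as an engineer would, in place of code of your own. Each camera call takes 0.05 s, during which the arm holds its last target. There are 200 camera calls.

## Working session

There is one attempt and no reset: what is moved stays moved. The work goes in short steps, Python scripts to look and compute and a tool call to move; the robot and the scene stay as the last step left them, time stands still between calls to the robot, and variables do not carry over. Pictures are saved under pics/ and viewed, at most 10 in all, crops included, and the job is handed in when it is done.

Besides the shell and the picture viewer there is one more tool, called after "Request:" as a command line: name --pt "numbers of a row" for each row, then --argument value for the rest. send_rows: Moves the arm, as the interface text tells. Its arguments: {"type":"object","properties":{"motion":{"type":"array"},"squeeze":{"type":"number"}},"required":["motion"]}

```bash
mkdir -p pics
cat > h.py <<'E'
import numpy as np, cv2
from workcell import env, eyes
def save(f,name,box=None,s=1):
    im=f["pixels"][:,:,::-1]
    if box: im=im[box[1]:box[3],box[0]:box[2]]
    cv2.imwrite("pics/"+name,cv2.resize(im,None,fx=s,fy=s,interpolation=cv2.INTER_CUBIC))
def ray(f,u,v,z):
    "pixel onto plane z"
    R,t=np.array(f["R"]),np.array(f["t"]); c=-R.T@t
    d=R.T@np.array([(u-f["cx"])/f["fx"],(v-f["cy"])/f["fy"],1]); return c+d*(z-c[2])/d[2]
def cloud(f):
    v,u=np.mgrid[:480,:640]; d=f["depth"]
    p=np.stack([(u-f["cx"])/f["fx"]*d,(v-f["cy"])/f["fy"]*d,d],-1)
    P=(p-np.array(f["t"]))@np.array(f["R"]); P[d==0]=np.nan; return P
E
python3 - <<'E'
from h import *
for n in("top","side"):
    f=eyes.grab_frame(n); save(f,n+"0.png"); np.save(n+".npy",f,allow_pickle=True)
    print(n,f["fx"],-np.array(f["R"]).T@f["t"])
print(env.state(),env.grip_depth)
E
```

```text
top 518.5640393341489 [ 203.8833732   -51.77743555 1567.53144593]
side 586.1114880598026 [   93.89541234 -1137.12961526   877.35884046]
{'time_s': 0.1, 'qpos': array([ 7.61463200e+01,  1.83484683e+01,  8.96987313e+01, -2.14043606e-03,
        7.20420600e+01, -1.14628459e+00]), 'qvel': array([ 0.00401806, -0.07753174, -0.23639356, -0.02291955,  0.07888491,
       -0.03322352]), 'effort': array([ 1.46013386e-03, -4.13327229e+01, -2.32507128e+01,  7.28419446e-02,
        4.21545119e-02, -6.26168412e-05]), 'ee_pos': array([126.39434639, 560.49055847, 213.20406258]), 'ee_rot': array([-1.79910718e+02,  2.49078112e-04,  1.67293266e+02]), 'force': array([-0.29560567,  0.2209538 ,  0.03960699]), 'torque': array([ 0.02004803, -0.04097749,  0.02404075]), 'gripper_force': 0.0, 'gripper_width': 90.88536338992503} 18.8
```

View pics/top0.png

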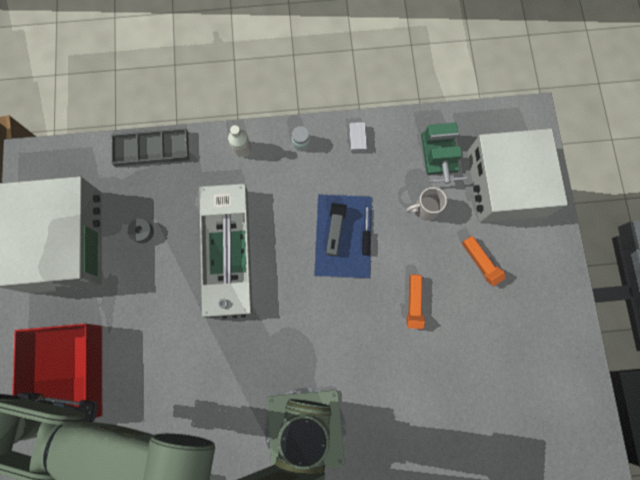

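View pics/side0.png

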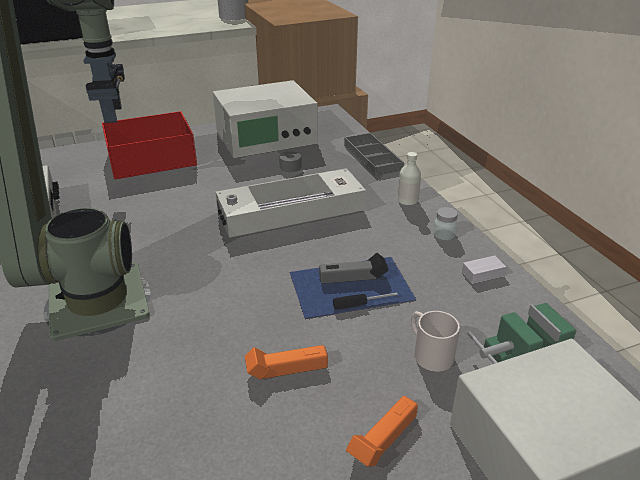

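The top view shows the case at (225,250) with its label at (222,200), the rail at (227,250), and the collar at (225,303). The mat is at (344,236) with the driver at (367,232).
Scanner candidates are grey (337,230) and orange (415,300) and (484,260). The grey one on the mat fits; the orange ones are the look-alikes. I'll confirm it in a crop and measure.

Run:
```python
from h import *
f=np.load("top.npy",allow_pickle=True).item(); g=np.load("side.npy",allow_pickle=True).item()
a=cv2.resize(f["pixels"][180:325,195:255][:,:,::-1],None,fx=4,fy=4,interpolation=cv2.INTER_CUBIC)
b=cv2.resize(f["pixels"][180:325,305:385][:,:,::-1],None,fx=4,fy=4,interpolation=cv2.INTER_CUBIC)
cv2.imwrite("pics/crop1.png",np.hstack([a,b]))
P=cloud(f); I=f["pixels"].astype(int); hsv=cv2.cvtColor(f["pixels"],cv2.COLOR_RGB2HSV)
def box(m,h,n):
    m=m.astype(np.uint8); k,l,s,c=cv2.connectedComponentsWithStats(m); j=1+np.argmax(s[1:,4])
    u=np.argwhere(l==j)[:,::-1]; W=np.array([ray(f,x,y,h)[:2] for x,y in u],np.float32)
    print(n,s[j],cv2.minAreaRect(W),W.mean(0))
    return l==j
roi=np.zeros((480,640),bool); roi[190:285,310:378]=1
blue=(hsv[...,0]>105)&(hsv[...,0]<128)&(hsv[...,1]>100)&roi
m=box(blue,3,"mat")
r2=np.zeros_like(roi); r2[200:262,322:352]=1
sc=r2&(P[...,2]>15); box(sc,36,"scanner z>15"); 
gr=r2&(hsv[...,1]<60)&(hsv[...,2]>60)&(P[...,2]>25);box(gr,36,"handle grey")
r3=np.zeros_like(roi); r3[170:330,190:260]=1
box(r3&(P[...,2]>50),71,"case top")
r4=np.zeros_like(roi); r4[216:286,212:242]=1
ra=r4&(P[...,2]>33)&(P[...,2]<55); box(ra,42,"rail")
print(np.nanmedian(P[255:260,224:231],axis=0))
for v in(220,230,240,250,260,270,280):
    print(v,[int(x) if x==x else -1 for x in P[v,212:244,2]])
for v in(215,225,235,245,252): print(v,[int(x) if x==x else -1 for x in P[v,325:350,2]], hsv[v,325:350,2].tolist())
```

```text
mat [ 315  195   57   82 3177] ((558.6825561523438, -166.47018432617188), (165.36563110351562, 254.53915405273438), 81.96394348144531) [ 549.89233 -164.41438]
scanner z>15 [326 203  21  53 645] ((572.19189453125, -140.18048095703125), (47.87617874145508, 163.1763153076172), 75.31489562988281) [ 577.1965  -141.90843]
handle grey [326 214  17  42 437] ((556.3114013671875, -136.36782836914062), (34.54079055786133, 130.42735290527344), 76.32691192626953) [ 557.87427 -136.80551]
case top [ 199  184   52  134 3235] ((534.239013671875, 192.84799194335938), (141.19512939453125, 393.8729553222656), 88.7631607055664) [525.8115  194.10376]
rail [223 216   8  68 505] ((539.2159423828125, 190.20022583007812), (21.321401596069336, 206.4300537109375), 87.01712036132812) [540.0069  190.30455]
[[514.3017838  199.59502602  39.35886465]
 [516.28007146 195.77896785  42.13743946]
 [514.36816846 192.66870532  44.92262877]
 [515.04345979 190.08063067  42.6470533 ]
 [513.59424052 187.26863035  40.38211715]
 [512.59471036 184.12582092  42.99811361]
 [515.62300731 182.35379656  33.36387155]]
220 [7, 0, 9, 18,
[... 1198 characters left out ...]
, 97, 108, 111, 110, 107, 107, 106, 110, 108, 105, 91, 71, 77, 78, 80, 77, 79, 82, 78, 77]
235 [9, 9, 9, 7, 38, 40, 41, 36, 39, 41, 45, 37, 42, 39, 38, -1, 2, 5, 4, 5, 10, 0, 5, 5, 0] [103, 100, 101, 95, 108, 110, 110, 109, 108, 109, 110, 106, 109, 104, 81, 77, 78, 77, 81, 82, 79, 82, 77, 76, 75]
245 [2, 1, 36, 41, 37, 31, 40, 44, 38, 39, 42, 42, 43, 30, 5, 5, 0, 1, 3, 6, 4, 2, 1, -1, 0] [101, 95, 97, 110, 113, 101, 59, 43, 39, 64, 103, 107, 91, 67, 75, 80, 77, 74, 76, 77, 77, 82, 76, 74, 77]
252 [3, 37, 39, 42, 38, 41, 43, 42, 44, 40, 37, 36, 41, 2, 15, 3, 3, 1, 7, 2, 7, 0, 0, 6, 5] [105, 92, 98, 101, 103, 106, 107, 106, 109, 113, 109, 87, 74, 80, 79, 78, 78, 74, 75, 74, 80, 79, 81, 81, 93]
```

View pics/crop1.png

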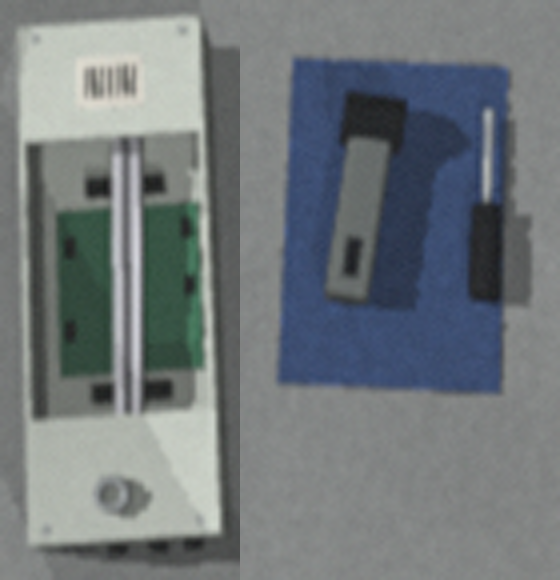

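The crop shows the grey-handled scanner with its black head at the far end (top-view pixel about (337,228)), and the driver to its right at (367,232). The label is at (222,200) and the collar at (224,303). The grey scanner is the one meant.

Run:
```python
from h import *
f=np.load("top.npy",allow_pickle=True).item(); g=np.load("side.npy",allow_pickle=True).item()
print("label top",ray(f,222.5,200.4,71))
hsv=cv2.cvtColor(f["pixels"],cv2.COLOR_RGB2HSV); print(hsv[200,212:234,:2].tolist())
print("label side",ray(g,340,181.5,71))
print("collar",ray(f,224,303.5,83))
# scanner head front edge & rear edge via side view cloud
P=cloud(f); r=np.zeros((480,640),bool); r[200:262,322:352]=1
Q=P[r&(P[...,2]>25)]; a=np.radians(-14); d=np.array([np.cos(a),np.sin(a)]);n=np.array([-d[1],d[0]])
s=Q[:,:2]@d; w=Q[:,:2]@n; print("along",np.percentile(s,[1,99]),"back",s.min())
h=s<np.percentile(s,70); c=np.polyfit(s[h],w[h],1); print("yaw corr",np.degrees(np.arctan(c[0])))
wm=np.median(w[h]); S0=s.min()+67.5; print("grip est",S0*d+wm*n)
# opening edges on far/near covers at z 71, along col 206..218
for u in(207,216,238): 
    col=P[190:300,u,2]; print(u,[int(x) if x==x else -1 for x in col[::1]][20:36],[int(x) if x==x else -1 for x in col][85:100])
print("openfar",ray(f,216,214,71),"opennear",ray(f,216,284,71))
```

```text
label top [683.24821785 189.74349602  71.        ]
[[51, 12], [48, 12], [27, 12], [23, 16], [26, 13], [23, 16], [20, 14], [26, 13], [30, 12], [21, 14], [30, 15], [22, 15], [26, 13], [23, 16], [30, 12], [27, 16], [25, 11], [25, 16], [25, 14], [43, 11], [47, 11], [53, 11]]
label side [682.95251008 189.08994875  71.        ]
collar [372.08238594 199.46189949  83.        ]
along [510.95535177 668.00443518] back 509.2628047865028
yaw corr -0.5882178300530692
grip est [ 560.14795721 -137.4560816 ]
207 [69, 69, 75, 68, 74, 71, 8, 6, 13, 6, 16, 7, 14, 8, 16, 14] [9, 6, 12, 8, 11, 11, 14, 15, 6, 11, 74, 72, 66, 75, 71]
216 [75, 67, 77, -1, 67, 13, 14, 7, 14, 12, 7, 13, 13, 13, 6, 19] [6, 12, 9, 13, 16, 16, 8, 10, 16, 10, 75, 73, 69, 74, 75]
238 [73, 75, 75, 75, 12, 6, 16, 16, 13, 4, 12, 10, 12, 5, 6, 6] [8, 8, 14, 12, 10, 11, 10, 8, 70, 75, 68, 72, 70, 78, 69]
openfar [642.62510784 211.34593559  71.        ] opennear [431.9987724  221.69691785  71.        ]
```

Request:
send_rows --pt "0.44 -0.7 0 0 0 -0.022 0.54" --pt "0.44 -0.7 0 0 0 -0.022 0.54" --pt "0.44 -0.7 0 0 0 -0.022 0.54" --pt "0.44 -0.7 0 0 0 -0.022 0.54" --pt "0.44 -0.7 0 0 0 -0.022 0.54" --pt "0.44 -0.7 0 0 0 -0.022 0.54" --pt "0.44 -0.7 0 0 0 -0.022 0.54" --pt "0.44 -0.7 0 0 0 -0.022 0.54" --squeeze 30

```text
time_s: 1.1
ee_pos: [347.2, 209.0, 213.8]
ee_rot: [-180.0, -0.0, 165.7]
force: [-0.5, 0.3, 0.0]
gripper_width: 70.4
gripper_force: 0.0
```

Request:
send_rows --pt "0.44 -0.7 0 0 0 0 0.54" --pt "0.44 -0.7 0 0 0 0 0.54" --pt "0.44 -0.7 0 0 0 0 0.54" --pt "0.44 -0.7 -0.1 0 0 0 0.54" --pt "0.44 -0.7 -0.2 0 0 0 0.54" --pt "0.44 -0.7 -0.2 0 0 0 0.54" --pt "0.44 -0.7 -0.2 0 0 0 0.54" --pt "0.44 -0.7 -0.2 0 0 0 0.54" --pt "0.44 -0.7 -0.2 0 0 0 0.54" --pt "0.44 -0.7 -0.2 0 0 0 0.54"

```text
time_s: 2.35
ee_pos: [566.5, -137.5, 115.0]
ee_rot: [180.0, 0.1, 166.1]
force: [-0.2, -0.5, -0.8]
gripper_width: 70.0
gripper_force: 0.0
```

Request:
send_rows --pt "0 0 -0.06 0 0 0 0.54" --pt "0 0 -0.12 0 0 0 0.54" --pt "0 0 -0.16 0 0 0 0.54" --pt "0 0 -0.19 0 0 0 0.54" --pt "0 0 -0.21 0 0 0 0.54" --pt "0 0 -0.21 0 0 0 0.54" --pt "0 0 -0.21 0 0 0 0.54" --pt "0 0 -0.21 0 0 0 -1" --pt "0 0 -0.21 0 0 0 -1" --pt "0 0 -0.21 0 0 0 -1" --pt "0 0 -0.21 0 0 0 -1" --pt "0 0 -0.21 0 0 0 -1" --pt "0 0 -0.21 0 0 0 -1" --pt "0 0 -0.21 0 0 0 -1"

```text
time_s: 4.1
ee_pos: [566.5, -139.2, 9.1]
ee_rot: [-180.0, 0.0, 166.0]
force: [-0.5, -0.6, 0.8]
gripper_width: 34.0
gripper_force: 30.0
```

Request:
send_rows --pt "0 0 0.03 0 0 0 -1" --pt "0 0 0.08 0 0 0 -1" --pt "0 0 0.16 0 0 0 -1" --pt "0 0 0.24 0 0 0 -1" --pt "0 0.04 0.3 0 0 0 -1" --pt "0 0.12 0.3 0 0 0 -1" --pt "-0.01 0.22 0.3 0 0 0 -1" --pt "-0.02 0.32 0.3 0 0 0 -1" --pt "-0.03 0.42 0.3 0 0 0 -1" --pt "-0.035 0.52 0.3 0 0 0 -1" --pt "-0.035 0.61 0.28 0 0 0 -1" --pt "-0.035 0.68 0.26 0 0 0 -1" --pt "-0.035 0.71 0.24 0 0 0 -1" --pt "-0.035 0.724 0.225 0 0 0 -1" --pt "-0.035 0.724 0.225 0 0 0 -1" --pt "-0.035 0.724 0.225 0 0 0 -1" --pt "-0.035 0.724 0.225 0 0 0 -1" --pt "-0.035 0.724 0.225 0 0 0 -1"

```text
time_s: 6.35
ee_pos: [549.2, 222.5, 121.8]
ee_rot: [180.0, 0.0, 165.9]
force: [-0.0, 0.5, -1.2]
gripper_width: 33.8
gripper_force: 30.0
```

Run:
```python
from h import *
f=eyes.grab_frame("side"); save(f,"scan.png",(180,60,440,280),3)
f=eyes.grab_frame("top"); save(f,"scant.png",(150,150,290,290),4)
```

```text
(no output)
```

View pics/scan.png

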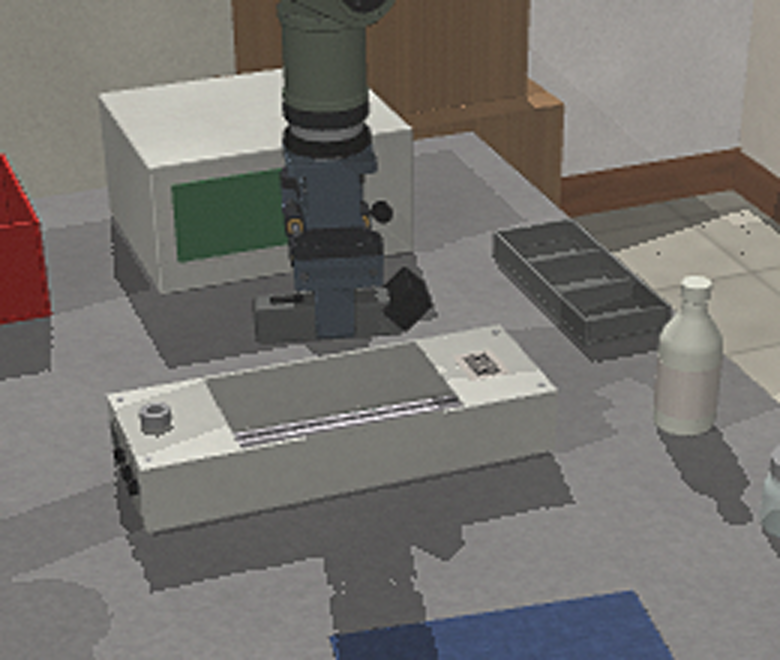

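The scanner is held level, its head at crop (405,298) and aimed at the label at (480,363). Next I hold it there, then carry it back.

Request:
send_rows --pt "0 0 0 0 0 0 -1" --pt "0 0 0 0 0 0 -1" --pt "0 0 0 0 0 0 -1" --pt "0 0 0 0 0 0 -1" --pt "0 0 0 0 0 0 -1" --pt "0 0 0 0 0 0 -1" --pt "0 0 0 0 0 0 -1" --pt "0 0 0 0 0 0 -1" --pt "0 0 0 0 0 0 -1" --pt "0 0 0 0 0 0 -1" --pt "0 0 0 0 0 0 -1" --pt "0 0 0 0 0 0 -1" --pt "0 0 0 0 0 0 -1" --pt "0 0 0 0 0 0 -1"

```text
time_s: 8.2
ee_pos: [549.0, 222.9, 121.4]
ee_rot: [180.0, -0.0, 166.0]
force: [0.4, 0.4, -1.4]
gripper_width: 34.2
gripper_force: 30.0
```

Run:
```python
from h import *
s=env.state(); print(s["ee_pos"],s["ee_rot"],s["gripper_width"])
f=eyes.grab_frame("top"); P=cloud(f); Z=P[...,2]
# head: black, z 110..165
g=eyes.grab_frame("side")
for n,q in(("top",f),("side",g)):
    C=cloud(q); v=cv2.cvtColor(q["pixels"],cv2.COLOR_RGB2HSV)[...,2]
    a=np.radians(-14); d=np.array([np.cos(a),np.sin(a)]); nn=np.array([-d[1],d[0]])
    rel=C[...,:2]-np.array([542.3,224.5]); s=rel@d; w=rel@nn
    for lo,hi in((-75,-30),(-30,-18),(45,60),(60,75),(75,110)):
        m=(s>lo)&(s<hi)&(abs(w)<40)&(C[...,2]>100)&(C[...,2]<175)
        if m.sum()>5: print(n,lo,hi,m.sum(),"z",np.percentile(C[m][:,2],[5,50,95]).round(),"w",np.percentile(w[m],[3,97]).round(),"smax",s[m].max().round())
```

```text
[548.97994612 222.9413477  121.44922081] [ 1.79995871e+02 -1.68761646e-03  1.65972292e+02] 34.16097142759914
top 60 75 23 z [139. 155. 172.] w [-25. -17.] smax 75.0
top 75 110 66 z [141. 158. 168.] w [-23.   9.] smax 97.0
side -75 -30 207 z [119. 143. 153.] w [-21.  10.] smax -31.0
side -30 -18 70 z [119. 141. 153.] w [-20.   7.] smax -18.0
side 45 60 90 z [121. 143. 154.] w [-22.  14.] smax 60.0
side 60 75 122 z [125. 154. 166.] w [-28.  21.] smax 75.0
side 75 110 91 z [136. 153. 167.] w [-29.  17.] smax 95.0
```

Request:
send_rows --pt "0 -0.02 0.04 0 0 0 -1" --pt "0 -0.09 0.07 0 0 0 -1" --pt "0 -0.19 0.075 0 0 0 -1" --pt "0.01 -0.3 0.075 0 0 0 -1" --pt "0.02 -0.41 0.075 0 0 0 -1" --pt "0.03 -0.52 0.075 0 0 0 -1" --pt "0.035 -0.62 0.05 0 0 0 -1" --pt "0.035 -0.7 0.0 0 0 0 -1" --pt "0.035 -0.724 -0.06 0 0 0 -1" --pt "0.035 -0.724 -0.12 0 0 0 -1" --pt "0.035 -0.724 -0.16 0 0 0 -1" --pt "0.035 -0.724 -0.19 0 0 0 -1" --pt "0.035 -0.724 -0.21 0 0 0 -1" --pt "0.035 -0.724 -0.218 0 0 0 -1" --pt "0.035 -0.724 -0.222 0 0 0 -1" --pt "0.035 -0.724 -0.225 0 0 0 -1" --pt "0.035 -0.724 -0.225 0 0 0 -1" --pt "0.035 -0.724 -0.225 0 0 0 -1"

```text
time_s: 10.55
ee_pos: [566.7, -139.1, 9.3]
ee_rot: [180.0, 0.0, 166.0]
force: [0.6, 0.4, -2.0]
gripper_width: 33.6
gripper_force: 30.0
```

Request:
send_rows --pt "0 0 0 0 0 0 0.54" --pt "0 0 0 0 0 0 0.54" --pt "0 0 0 0 0 0 0.54" --pt "0 0 0 0 0 0 0.54" --pt "0 0 0 0 0 0 0.54" --pt "0 0 0 0 0 0 0.54" --pt "0 0 0.03 0 0 0 0.54" --pt "0 0 0.08 0 0 0 0.54" --pt "0 0 0.16 0 0 0 0.54" --pt "0 0 0.26 0 0 0 0.54" --pt "0 0 0.34 0 0 0 0.54" --pt "0 0 0.34 0 0 0 0.54"

```text
time_s: 12.05
ee_pos: [568.7, -139.7, 183.9]
ee_rot: [-180.0, 0.5, 166.0]
force: [1.0, -0.3, -0.1]
gripper_width: 70.1
gripper_force: 0.0
```

Run:
```python
from h import *
f=eyes.grab_frame("side"); save(f,"put.png",(180,120,440,340),3)
f=np.load("top.npy",allow_pickle=True).item()
P=cloud(f);r=np.zeros((480,640),bool); r[212:288,212:242]=1
m=r&(P[...,2]>34)&(P[...,2]<52); Q=P[m]; c=np.polyfit(Q[:,0],Q[:,1],1); print("rail yaw",np.degrees(np.arctan(c[0])),"y at 536",np.polyval(c,536), Q[:,0].min(),Q[:,0].max())
u=np.argwhere(m)[:,::-1]; W=np.array([ray(f,x,y,42)[:2] for x,y in u]); c=np.polyfit(W[:,0],W[:,1],1); print("ray",np.degrees(np.arctan(c[0])),np.polyval(c,536))
C=P[...,2]
for k,(lo,hi) in {"left":(198,206),"right":(243,256)}.items():
    pts=[]
    for v in range(225,275):
        us=[u for u in range(192,262) if C[v,u]>58]
        u0=min(us) if k=="left" else max(us); pts.append(ray(f,u0,v,71))
    pts=np.array(pts); cc=np.polyfit(pts[:,0],pts[:,1],1); print(k,np.degrees(np.arctan(cc[0])),np.polyval(cc,536))
```

```text
rail yaw -2.4610287211423048 y at 536 190.40409492070376 435.35762962995483 647.9441083062995
ray -2.406573138379622 190.54371537887275
left -0.8208254181550695 261.98363118626264
right -1.156014772132343 125.26414943006088
```

View pics/put.png

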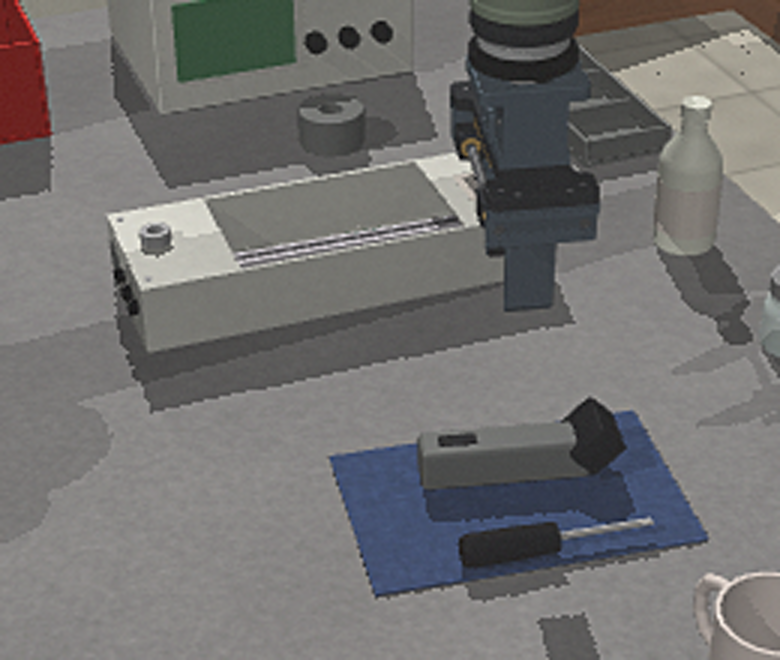

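The scanner lies flat on the mat again at crop (520,455), with the driver untouched. Next is the rail.

Request:
send_rows --pt "0 0.08 0 0 0 0.05 0.1" --pt "-0.01 0.18 0 0 0 0.1 0.1" --pt "-0.02 0.29 0 0 0 0.15 0.1" --pt "-0.03 0.4 0 0 0 0.193 0.1" --pt "-0.045 0.51 0 0 0 0.193 0.1" --pt "-0.055 0.6 -0.02 0 0 0.193 0.1" --pt "-0.061 0.65 -0.05 0 0 0.193 0.1" --pt "-0.061 0.659 -0.06 0 0 0.193 0.1" --pt "-0.061 0.659 -0.06 0 0 0.193 0.1" --pt "-0.061 0.659 -0.06 0 0 0.193 0.1" --pt "-0.061 0.659 -0.12 0 0 0.193 0.1" --pt "-0.061 0.659 -0.18 0 0 0.193 0.1" --pt "-0.061 0.659 -0.23 0 0 0.193 0.1" --pt "-0.061 0.659 -0.26 0 0 0.193 0.1" --pt "-0.061 0.659 -0.26 0 0 0.193 0.1" --pt "-0.061 0.659 -0.26 0 0 0.193 0.1"

```text
time_s: 14.1
ee_pos: [536.9, 190.4, 50.0]
ee_rot: [180.0, 0.1, 177.5]
force: [-0.4, 0.2, 0.0]
gripper_width: 50.0
gripper_force: 0.0
```

Run:
```python
from h import *
s=env.state();print(s["ee_pos"],s["ee_rot"],s["force"],s["gripper_width"])
f=eyes.grab_frame("side"); save(f,"g1.png",(200,130,400,250),4)
```

```text
[536.90405936 190.43638161  50.00585935] [1.79954933e+02 1.08748315e-01 1.77528890e+02] [-0.43113474  0.20080854  0.0088437 ] 49.9500127863518
```

View pics/g1.png

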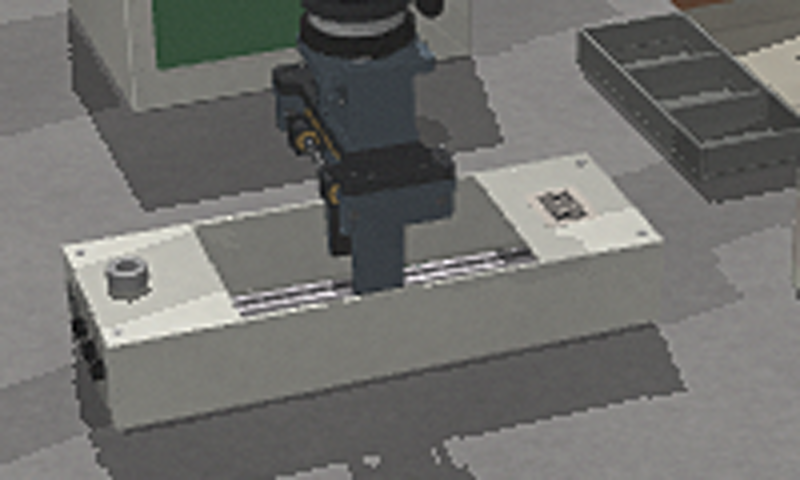

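The fingers straddle the rail inside the opening (crop (375,270)), clear of the case walls. Next: lower, grip and lift slightly.

Request:
send_rows --pt "0 0 -0.03 0 0 0 0.1" --pt "0 0 -0.05 0 0 0 0.1" --pt "0 0 -0.058 0 0 0 0.1" --pt "0 0 -0.058 0 0 0 0.1" --pt "0 0 -0.058 0 0 0 -1" --pt "0 0 -0.058 0 0 0 -1" --pt "0 0 -0.058 0 0 0 -1" --pt "0 0 -0.058 0 0 0 -1" --pt "0 0 -0.058 0 0 0 -1" --pt "0 0 -0.058 0 0 0 -1" --pt "0 0 -0.054 0 0 0 -1" --pt "0 0 -0.048 0 0 0 -1" --pt "0 0 -0.042 0 0 0 -1" --pt "0 0 -0.042 0 0 0 -1"

```text
time_s: 15.9
ee_pos: [536.2, 190.5, 28.3]
ee_rot: [180.0, 0.0, 177.6]
force: [0.7, 0.4, -1.0]
gripper_width: 19.6
gripper_force: 30.0
```

Request:
send_rows --pt "-0.01 0 0 0 0 0 -1" --pt "-0.025 0 0 0 0 0 -1" --pt "-0.04 0.001 0 0 0 0 -1" --pt "-0.055 0.002 0 0 0 0 -1" --pt "-0.06 0.002 0 0 0 0 -1" --pt "-0.06 0.002 0 0 0 0 -1" --pt "-0.06 0.002 0 0 0 0 -1"

```text
time_s: 16.77
ee_pos: [506.3, 191.5, 28.0]
ee_rot: [180.0, 0.0, 177.6]
force: [-0.1, -0.3, -1.9]
gripper_width: 20.2
gripper_force: 30.0
```

Run:
```python
from h import *
s=env.state();print(s["ee_pos"],s["force"],s["torque"])
f=eyes.grab_frame("side"); a=f["pixels"][130:250,200:400][:,:,::-1]
g=eyes.grab_frame("top"); np.save("t2.npy",g,allow_pickle=True); b=g["pixels"][180:330,190:262][:,:,::-1]
A=cv2.resize(a,(500,300),interpolation=2);B=cv2.resize(b,(288,600),interpolation=2)
cv2.imwrite("pics/g2.png",np.hstack([np.vstack([A,A*0]),B]))
P=cloud(g)
for v in range(210,232,1): print(v,[int(x) if x==x else -1 for x in P[v,214:238,2]])
```

```text
[506.31653504 191.49386789  28.04486265] [-0.07366082 -0.29595097 -1.91679626] [ 0.02132306 -0.03386689  0.01611659]
210 [73, 71, 76, 72, 69, 73, 67, 74, 71, 69, 71, 71, 72, 63, 71, 74, 77, 73, 73, 71, 76, 71, 73, 74]
211 [72, 75, 386, 387, 378, 67, 68, 66, 73, 70, 77, 69, 78, 70, 72, 77, 67, 74, 67, 68, 68, 74, 74, 73]
212 [384, 392, 393, 392, 393, 70, 74, 70, 72, 76, 76, 73, 71, 64, 71, 72, 73, 76, 71, 76, 73, 70, 72, 76]
213 [392, 393, 398, 398, 401, 380, 370, 72, 79, 73, 73, 73, 71, 78, 73, 65, 74, 73, 70, 70, 71, 76, 70, 70]
214 [396, 400, 398, 398, 403, 394, 382, 71, 74, 67, 66, 67, 6, 10, 9, 10, 9, 13, 10, 16, 3, 3, 13, 16]
215 [396, 400, 407, 404, 404, 402, 389, 378, 15, 9, 6, 12, 15, 15, 7, 17, 8, 7, 10, 10, 10, 15, 10, 13]
216 [400, 404, 404, 402, 411, 406, 396, 385, 3, 12, 9, 10, 8, 10, 8, 6, 4, 15, 9, 14, 13, 16, 7, 10]
217 [409, 403, 408, 410, 409, 408, 399, 394, 373, 8, 11, 10, 10, 14, 6, 9, 9, 5, 12, 13, 9, 2, 13, 13]
218 [406, 412, 411, 416, 415, 415, 414, 401, 389, 345, 9, 15, 7, 9, 11, 7, 12, 11, 8, 16, 10, 6, 14, 8]
219 [410, 414, 417, 418, 415, 419, 415, 396, 396,
[... 708 characters left out ...]
24, 26, 19, 12, 11]
226 [403, 402, 434, 436, 436, 434, 440, 436, 440, 429, 402, -1, 374, 53, 53, 45, 24, 25, 23, 22, 19, 26, 12, 6]
227 [403, 406, 436, 440, 437, 439, 445, 440, 441, 440, 413, 399, 384, 349, 52, 52, 22, 21, 23, 19, 20, 21, 14, 9]
228 [401, 405, 401, 441, 443, 444, 443, 445, 443, 449, 423, 395, 391, 364, 47, 46, 28, 23, 12, 18, 13, 13, 8, 18]
229 [401, 404, 399, 443, 441, 449, 445, 447, 453, 449, 437, 406, 400, 376, 340, 43, 12, 13, 10, 8, 9, 12, 9, 12]
230 [403, 400, 401, 446, 444, 448, 447, 452, 451, 452, 451, 422, 397, 387, 363, 48, 4, 13, 12, 12, 10, 14, 6, 9]
231 [397, 399, 407, 444, 449, 451, 454, 451, 455, 453, 456, 433, 400, 394, 375, 338, 5, 9, 16, 10, 16, 19, 14, 14]
```

View pics/g2.png

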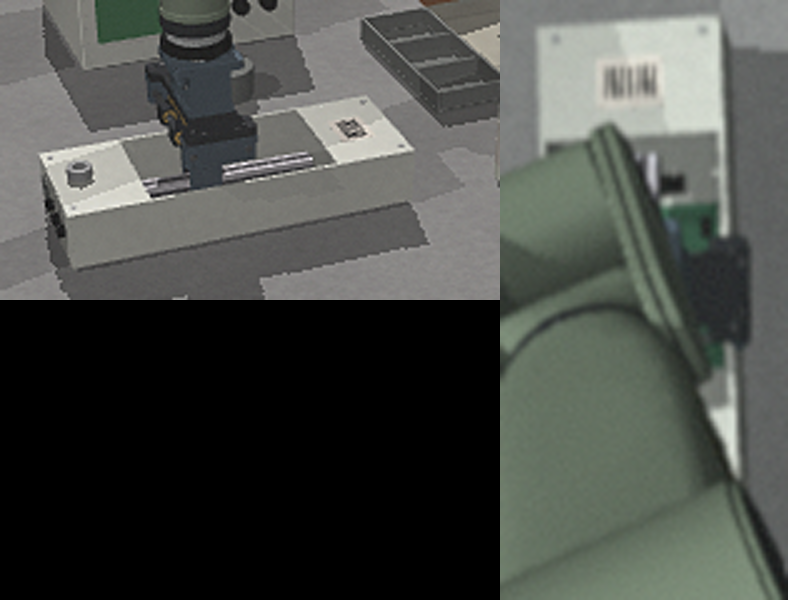

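The rail's far end is now free in the opening (top-view pixel about (227,219), x≈635 mm). The rail's middle is therefore at the grasp, about 30 mm near-side of the case's middle. The crop also shows the near end under the near cover. Next: a little further back, then tilt the far end up.

Request:
send_rows --pt "-0.01 0 0 0 0 0 -1" --pt "-0.02 0 0 0 0 0 -1" --pt "-0.024 0 0 0 0 0 -1" --pt "-0.023 0 0.008 -0.002 -0.05 0 -1" --pt "-0.022 0 0.016 -0.004 -0.1 0 -1" --pt "-0.019 0 0.026 -0.006 -0.15 0 -1" --pt "-0.017 0 0.036 -0.008 -0.2 0 -1" --pt "-0.014 0 0.045 -0.01 -0.25 0 -1" --pt "-0.014 0 0.045 -0.01 -0.25 0 -1" --pt "-0.014 0 0.045 -0.01 -0.25 0 -1" --pt "-0.014 0 0.045 -0.01 -0.25 0 -1"

```text
time_s: 18.25
ee_pos: [499.4, 191.4, 50.4]
ee_rot: [179.9, 15.0, 177.5]
force: [0.6, -0.4, -1.4]
gripper_width: 19.8
gripper_force: 30.0
```

Run:
```python
from h import *
s=env.state();print(s["ee_pos"],s["force"],s["torque"],s["qpos"].round())
f=eyes.grab_frame("side"); save(f,"g3.png",(200,100,400,250),4)
```

```text
[499.40413722 191.43191977  50.41173778] [ 0.62137425 -0.4035687  -1.42070028] [0.03227419 0.22780442 0.01182099] [ 24.  19. 119. -13.  30. -53.]
```

View pics/g3.png

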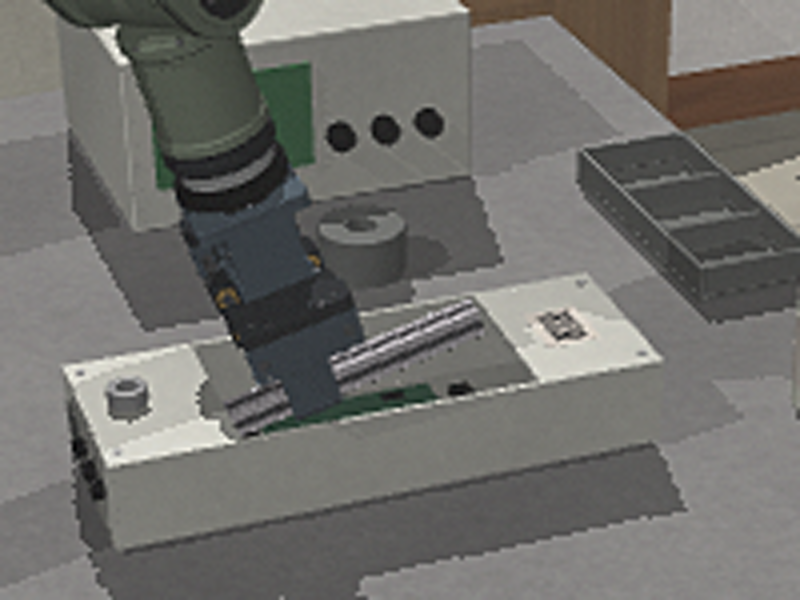

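The far end is above the covers at crop (478,315), the near end is under the near cover, and nothing touches. Next: draw it out along its axis, lift and level.

Request:
send_rows --pt "0.02 0 0.009 -0.001 -0.02 0 -1" --pt "0.04 -0.001 0.018 -0.002 -0.04 0 -1" --pt "0.06 -0.001 0.028 -0.003 -0.062 0 -1" --pt "0.082 -0.001 0.037 -0.003 -0.083 0 -1" --pt "0.102 -0.002 0.045 -0.003 -0.083 0 -1" --pt "0.122 -0.002 0.053 -0.003 -0.083 0 -1" --pt "0.142 -0.003 0.061 -0.003 -0.083 0 -1" --pt "0.162 -0.003 0.07 -0.003 -0.083 0 -1" --pt "0.162 -0.003 0.075 -0.003 -0.083 0 -1" --pt "0.162 -0.003 0.12 -0.003 -0.083 0 -1" --pt "0.162 -0.003 0.18 -0.003 -0.083 0 -1" --pt "0.162 -0.003 0.26 -0.003 -0.083 0 -1" --pt "0.162 -0.003 0.34 0.0 0.0 0 -1" --pt "0.162 -0.003 0.4 0.005 0.12 0 -1" --pt "0.162 -0.003 0.4 0.01 0.25 0 -1" --pt "0.162 -0.003 0.4 0.01 0.25 0 -1" --pt "0.162 -0.003 0.4 0.01 0.25 0 -1" --pt "0.162 -0.003 0.4 0.01 0.25 0 -1" --pt "0.162 -0.003 0.4 0.01 0.25 0 -1" --pt "0.162 -0.003 0.4 0.01 0.25 0 -1"

```text
time_s: 20.8
ee_pos: [579.6, 190.0, 250.7]
ee_rot: [180.0, 0.0, 177.6]
force: [-1.1, -0.4, -0.8]
gripper_width: 19.7
gripper_force: 30.0
```

Run:
```python
from h import *
s=env.state();print(s["ee_pos"],s["force"],abs(s["qvel"]).max())
f=eyes.grab_frame("side"); save(f,"g4.png")
```

```text
[579.56770754 190.02223351 250.71723624] [-1.11812594 -0.44351596 -0.82790213] 0.3451868325431714
```

View pics/g4.png

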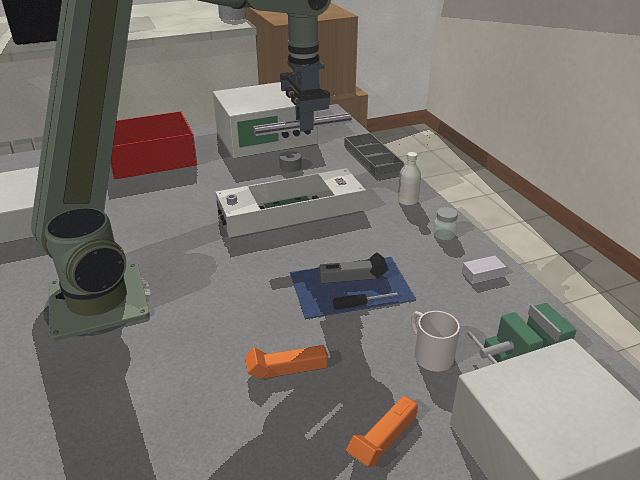

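The rail is held level at (303,125), well above the case, and the scanner is flat on the mat at (350,270). The bystanders are undisturbed.

```bash
python3 -c "
from workcell import env
print(env.job_done())"
```

```text
the job is handed in; nothing more can be done
None
```

I handed the job in with the label scanned, the scanner back flat on the mat and released, and the rail held still and level about 19 cm above the covers; no verdict was returned.

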